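# Close a jar in the bench capping press

### The job

The jar standing on the capping press has its snap cap only part way on. Back off the press's wing nut about a quarter turn, just enough to free the swing head, turn the head until the plunger stands squarely over the jar, and tighten the wing nut again until it stops. Then push the plunger down to its stop so that it presses the cap fully home, and let it spring back up; do not touch the jar or cap with the gripper, and leave the sample pot and the things beside the press where they are.

Things in the scene. Friction and masses are not known exactly. Their poses are not given: they have to be found in the camera images.
- press: Grey capping press, fixed. Base plate 205 x 200 x 14 mm; column 85 mm high carrying an aluminium swing head (bar 30 mm wide, 90 to 108 mm above the worktop). Origin on the column axis at worktop height, z up, -x from the column over the plate. Two marked 52 mm stations on the plate at (-85, +52) and (-85, -52) mm: jar on one, sample pot on the other, either way round
- clamp_screw (a joint): Black wing nut on the column, vertical axis, rad. 0 = fully tight (stop); grows counter-clockwise seen from above as it is backed off. Starts at 0 to 0.1. The head is clamped fast near 0, loosens gradually and swings free above 0.6; never beyond 2.2; tight again means below 0.2. Stays where left, hardly rises; takes about 0.2 N m
- wing_grip (a point): Middle of the wing of the wing nut, on the column axis, 140 mm above the worktop; turns with the nut. The wing is an upright bar 46 mm long (point's x), 12 mm thick (point's y), from 123 to 153 mm above the worktop; at clamp_screw = 0 it lies along the press's x axis
- swivel (a joint): Angle of the swing head about the column, rad, counter-clockwise positive seen from above; at 0 its bar points along the press's -x. Limits -0.9, 0.9. Stations lie at -0.55 (the one at press y = +52 mm) and +0.55 (y = -52 mm). Starts at -0.2 to 0.2. Unclamped it turns with about 1 N at the steering pin and stays where left; clamped, over about 7 N would make it slip
- pin_grip (a point): Point on the axis of the upright steel steering pin at the outer end of the swing head, 160 mm from the column axis: a round pin 15 mm thick, standing from 108 to 150 mm above the worktop; the point is 138 mm above the worktop. Hold it here to swing the head
- plunger (a joint): How far the plunger is pressed down, m: 0 = up, 0.018 = down on its stop. A spring returns it: 3 N at the top, 7.5 N at the stop, with 5 N more for the last 6 mm while it pushes the cap on (so about 13 N in all)
- plunger_top (a point): Centre of the top of the plunger's black round head (32 mm wide, 13 mm high); 157 mm above the worktop when up, moves down with it. 100 mm from the column axis
- plunger_foot (a point): Centre of the underside of the plunger's foot (rubber disc, 26 mm wide), 84 mm above the worktop when up, 66 mm when down on the stop
- jar: Loose small amber glass jar, 36 mm wide, standing on one of the two stations of the press; origin at the centre of its underside, z up. Its neck shows below the black ribbed snap cap, whose top is 58 mm above the jar's underside at first and 52 mm when pressed home
- jar_cap (a joint): How far the jar's cap (37 mm wide, 13 mm high) has been pushed on, m: 0 = as found, standing 6 mm proud; 0.006 = fully home. Friction of 5 N holds it
- sample_pot: Loose closed white sample pot, tapered, with an overhanging lid, 45 mm wide, 48 mm high, on the press's other station; to be left alone. Origin at the centre of its underside
- stain_bottle: Loose brown bottle with a black cap, 48 mm wide, 104 mm high, to the left of the press; to be left alone. Origin at the centre of its underside
- timer: Loose white bench timer lying flat, 58 x 62 x 18 mm, to the right of the press; to be left alone. Origin at the centre of its underside
- control_vial: Loose small white vial with a ribbed cap, 24 mm wide, 45 mm high, to the right of the press; to be left alone. Origin at the centre of its underside

How it is judged:
On the way, in this order (a step that is already met when the one before it is completed fails the run):
1. the wing nut is backed off enough to free the swing head (value of joint clamp_screw above 0.5 rad), for 0.1 s.
2. the plunger stands over the jar (within 8 mm), the nut still loose (horizontal distance between plunger_foot and jar below 0.008 m and value of joint clamp_screw above 0.3 rad), for 0.2 s.
3. the wing nut is tight again with the plunger over the jar (horizontal distance between plunger_foot and jar below 0.008 m and value of joint clamp_screw below 0.2 rad), for 0.2 s.
4. the plunger is down at its stop and the cap is home (value of joint plunger above 0.0165 m and value of joint jar_cap above 0.005 m), for 0.1 s.
At the end, for the whole second after the job is handed in: The jar's cap is pressed home (at least 4.8 of its 6 mm), the jar stands upright where it stood (within 10 mm), the plunger is back up (within 2 mm) and over the jar (within 10 mm sideways), and the wing nut is tight (below 0.2 rad) (value of joint jar_cap above 0.0048 m and value of joint plunger below 0.002 m and value of joint clamp_screw below 0.2 rad and horizontal distance between plunger_foot and jar below 0.01 m and angle between jar's own z axis and vertical below 0.1 rad and distance of jar from where it was at the start of the episode below 0.01 m and linear speed of jar below 0.02 m/s); the robot touches nothing.
It fails at once if the wing nut is backed off much more than needed (beyond 2.2 rad) (value of joint clamp_screw above 2.2 rad).
It fails at once if the gripper touches the jar or its cap (contact force between the fingers and jar above 1 N).
It fails at once if the sample pot is moved more than 15 mm (distance of sample_pot from where it was at the start of the episode above 0.015 m).
It fails at once if the stain bottle, the timer or the control vial is moved more than 20 mm (distance of any of stain_bottle, timer, control_vial from where it was at the start of the episode above 0.02 m).
It also fails if it takes over 67 s, if anything falls off the work surface, if the arm or the gripper's body presses on something with over 40 N, if the wrist force passes 120 N, or if a joint passes its speed limit or range.

### The arm

A 7-joint arm with a two-finger parallel gripper is mounted at the origin on a cart in front of the work surface, level with it; the furniture and walls round the work are solid. World frame = base frame: x ahead of the robot, y to its left, z up, the work surface at z = 0. Lengths are in m, angles in rad, forces in N, time in s.
With the tool pointing down it reaches from about 0.425 to 0.925 m from the base axis. Payload 6.8 kg.
Tool frame: the origin (TCP) lies at the very end of the fingers, on their centre line; the grasp point (between the pads) lies 19 mm behind it (hold_point_z is the distance from the TCP to the grasp point, in m); z points along the fingers, y is the line along which they close (so a half turn about z gives the same grasp; the last joint's range is limited). The gripper opens to 85 mm and grips with 20 to 120 N. Pads are 22 mm wide; open, the fingers measure 114 mm over their backs; the gripper's body (76 mm by 85 mm) begins 54 mm behind the grasp point. The pads swing forward as they close: fully open they stand 13 mm farther back than shut.
Start: joints at [-1.377, 0.477, 0.022, 1.555, -0.011, 1.109, -0.083], TCP at [0.201, 0.645, 0.231] pointing down, gripper open.
Joint ranges: [-2.96, 2.96], [-0.34, 2.1], [-1.41, 1.46], [0.24, 2.44], [-1.37, 4.51], [0.17, 1.92], [-2.96, 2.96]. Speed limits (rad/s): [2.39, 2.39, 3.14, 3.14, 3.14, 3.14, 3.14].

### API

Orientations are given as a unit quaternion [x, y, z, w].
In Python, from station import get_state, snapshot, camera_model, sign_off, hold_point_z gives the robot as it stands.
- The arm moves only by the tool step_arm, never from a script. Its argument "commands" is a list of rows, each an object with "rot": the turn, a rotation vector about the tool's x, y, z in rad, a list of three; "dp": the shift along the tool's x, y, z in mm, a list of three; "gripper": the closure in counts, from 0 (fully open) to 255 (shut). A call has 1 to 8 rows; each row is the pose to reach, as a shift and turn from the pose commanded when the call began, along the tool's axes at that moment; what a row does not reach only later rows make up. A row lasts 1/12 s, in which the tool goes at most 41.7 mm and 7.16 degrees, less where a joint would pass 70% of its speed; a pose out of reach is approached as far as the arm can. A call with a gripper value outside its range is refused whole. The fingers move at their own pace and stop on an object; the grip force is fixed at half the most. Time passes only in rows, so rows that repeat a pose let the fingers close. It gives the time, the measured TCP pose, the force, the opening and the grip force at its end, in the units of the state.
- get_state(): the state, without advancing time (a new reading comes with each control period).
- snapshot(name): name is "side" or "top" or "wrist"; returns the picture (400x640x3 uint8, blue, green, red); there is no depth.
- camera_model(name): a dict with "fovy" (degrees; the focal length in pixels is half the picture's height over the tangent of half this angle, whatever the lens; pixels are square), "cx", "cy" (the principal point, pixels), "D" ([k1, k2, p1, p2, k3] as OpenCV has them; the pictures are not rectified), "view" (4x4, takes a point from world to camera coordinates). Camera axes: x right, y up, looking along -z (the intrinsics and any distortion apply to the point x, -y, -z); pixel columns grow to the right and rows downward; lengths in m; the calibration is good to about 2 mm. A picture is of the moment at which its call begins: read the wrist's pose just before it. camera_model takes no time and is no camera call; for the wrist camera it gives the pose at the moment of the call.
- sign_off(): hands the job in; it is judged then, once.
The state is a dict: "clock": time; "joint_pos": joint angles; "joint_velocities": joint speeds; "joint_torque": joint torques, N m; "eef_pos": TCP position; "tcp_rot": TCP orientation; "ft_force": force on the tool from outside, world axes, zero at the start; "ft_torque": the same for the moment, N m; "grip_width": opening from 0.0 (shut) to 1.0 (fully open); "grip_force": force on a finger pad.
Only numpy, scipy, OpenCV 4.12 (cv2) and the standard library are available. Lean on these libraries where they do the work, as an engineer would, in place of code of your own. Each camera call takes 0.05 s, during which the arm holds its last target. There are 200 camera calls.

## Working session

There is one attempt and no reset: what is moved stays moved. The work goes in short steps, Python scripts to look and compute and a tool call to move; the robot and the scene stay as the last step left them, time stands still between calls to the robot, and variables do not carry over. Pictures are saved under pics/ and viewed, at most 10 in all, crops included, and the job is handed in when it is done.

Besides the shell and the picture viewer there is one more tool, called after "Emit:" as name(argument=value, ...) on one line, values as JSON. step_arm: Moves the arm, as the interface text tells. Its arguments: {"type":"object","properties":{"commands":{"type":"array","items":{"type":"object","properties":{"rot":{"type":"array","items":{"type":"number"}},"dp":{"type":"array","items":{"type":"number"}},"gripper":{"type":"number"}}}}},"required":["commands"]}

```bash
mkdir -p pics
cat > h.py <<'E'
import numpy as np, cv2, sys
sys.path.insert(0,'.')
from station import *
from scipy.spatial.transform import Rotation as R
def K(m):
    f=200/np.tan(np.radians(m["fovy"])/2)
    return np.array([[f,0,m["cx"]],[0,f,m["cy"]],[0,0,1]]),np.array(m["D"],float)
def proj(m,P):
    P=np.atleast_2d(P); V=np.array(m["view"]); c=P@V[:3,:3].T+V[:3,3]; k,d=K(m)
    return cv2.projectPoints(c*[1,-1,-1],np.zeros(3),np.zeros(3),k,d)[0].reshape(-1,2)
def back(m,uv,z):
    k,d=K(m); V=np.array(m["view"]); u=cv2.undistortPoints(np.array(uv,float).reshape(-1,1,2),k,d).reshape(-1,2)
    r=np.c_[u[:,0],-u[:,1],-np.ones(len(u))]@V[:3,:3]; o=-V[:3,:3].T@V[:3,3]
    return o+r*((np.array(z)-o[2])/r[:,2])[:,None]
def tool(target):
    s=get_state(); Rm=R.from_quat(s["tcp_rot"]).as_matrix()
    return 1000*Rm.T@(np.array(target)-s["eef_pos"])
E
python3 - <<'E'
from h import *
for n in("top","side"):
    cv2.imwrite(f"pics/{n}0.png",snapshot(n))
    m=camera_model(n);V=np.array(m["view"]);print(n,m["fovy"],-V[:3,:3].T@V[:3,3])
s=get_state();print(s, R.from_quat(s["tcp_rot"]).as_matrix().round(3),hold_point_z)
E
```

```text
top 45.386741154577805 [0.19742821 0.17492625 1.74763773]
side 57.30019625813679 [ 0.20974014 -0.57439493  0.69780607]
{'clock': 0.1, 'joint_pos': array([-1.37711654,  0.47771262,  0.02233984,  1.55632544, -0.01151633,
        1.10929078, -0.08308789]), 'joint_velocities': array([ 0.00073857, -0.00225911, -0.00161299, -0.00284675, -0.00101515,
       -0.00039906, -0.00053263]), 'joint_torque': array([ 5.21904745e-03, -5.97758567e+01,  1.61356207e+00, -2.81955993e+01,
        1.27003156e-02,  4.93795727e-03,  1.84457872e-05]), 'eef_pos': array([0.20047246, 0.64400069, 0.23043757]), 'tcp_rot': array([ 1.50304262e-01,  9.88639460e-01, -8.01011517e-04, -7.10077772e-05]), 'ft_force': array([-0.56545969, -0.15929786, -0.7106872 ]), 'ft_torque': array([-0.0013643 , -0.01510828, -0.00028703]), 'grip_force': 0.0, 'grip_width': 0.9984504262533773} [[-0.955  0.297 -0.   ]
 [ 0.297  0.955 -0.002]
 [-0.    -0.002 -1.   ]] 0.0187
```

View pics/top0.png

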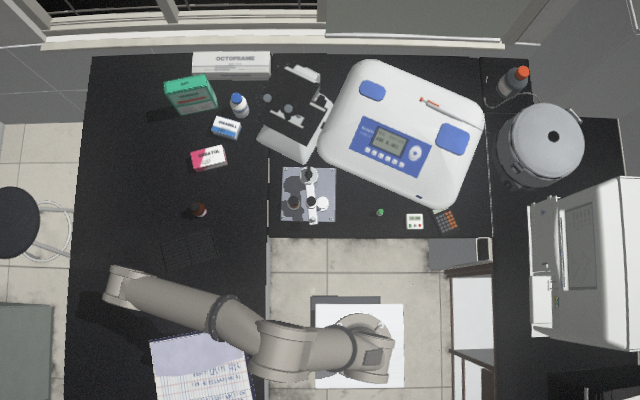

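View pics/side0.png

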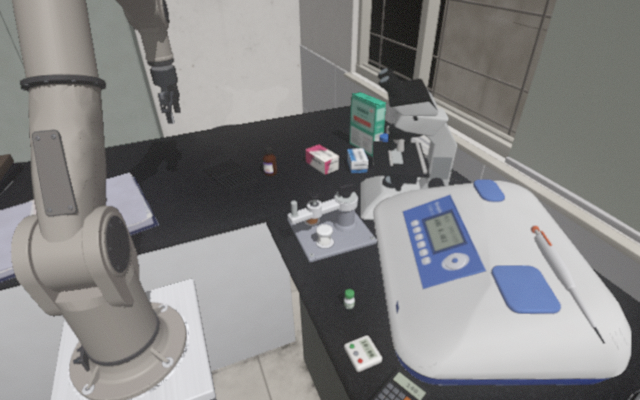

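Run:
```python
from h import *
a=cv2.imread("pics/top0.png")[155:235,270:350];b=cv2.imread("pics/side0.png")[175:265,280:385]
a=cv2.resize(a,(400,400),interpolation=2);b=cv2.resize(b,(400,343),interpolation=2)
c=np.zeros((400,800,3),np.uint8);c[:,:400]=a;c[:343,400:]=b
cv2.imwrite("pics/c1.png",c)
m=camera_model("top")
print(back(m,[[309,175],[311,218],[293,202],[322,202],[282,168],[335,168],[281,222],[335,222]],[.15,.15,.058,.048,.014,.014,.014,.014]).round(3))
```

```text
[[0.588 0.183 0.15 ]
 [0.438 0.175 0.15 ]
 [0.51  0.24  0.058]
 [0.512 0.135 0.048]
 [0.647 0.284 0.014]
 [0.648 0.086 0.014]
 [0.443 0.285 0.014]
 [0.445 0.087 0.014]]
```

View pics/c1.png

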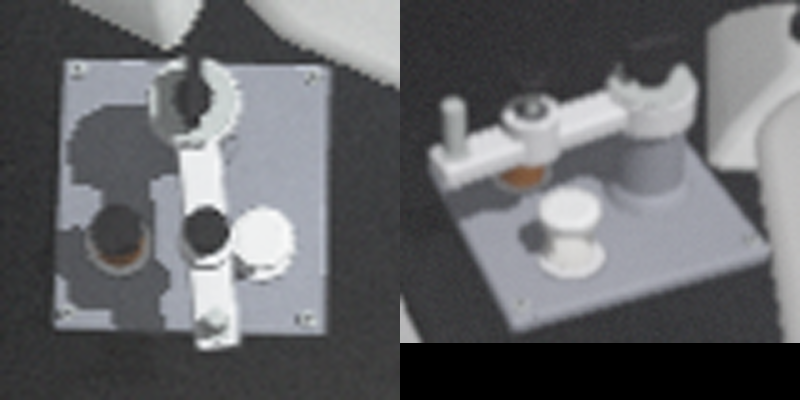

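Run:
```python
from h import *
m=camera_model("top")
c=np.array([[63,60],[330,65],[328,333],[55,330],[118,230],[263,243],[207,230],[212,322],[193,92],[195,103]])/5+[269.6,154.6]
print(back(m,c,[.014]*4+[.072,.062,.157,.150,.153,.108]).round(4))
s=camera_model("side")
b=np.array([[455,105],[531,110],[572,205],[655,65],[768,255],[522,330]],float);b=(b-[400,0])*105/400+[279.6,174.6]
print(back(s,b,[.15,.157,.062,.153,.014,.014]).round(4))
# microscope
print(back(s,[[362,216],[362,182]],[0,.04]).round(3))
for z in(0,.04,.2):print(z,back(m,[[302,164],[290,110],[318,130],[325,100]],[z]*4)[:,:2].round(3).tolist())
```

```text
[[0.6525 0.2838 0.014 ]
 [0.6499 0.084  0.014 ]
 [0.4475 0.0862 0.014 ]
 [0.4484 0.2861 0.014 ]
 [0.5124 0.2387 0.072 ]
 [0.5054 0.135  0.062 ]
 [0.4968 0.1752 0.157 ]
 [0.4349 0.1715 0.15  ]
 [0.5938 0.1854 0.153 ]
 [0.597  0.1842 0.108 ]]
[[0.4393 0.1675 0.15  ]
 [0.481  0.1322 0.157 ]
 [0.5119 0.1361 0.062 ]
 [0.583  0.1528 0.153 ]
 [0.6438 0.0791 0.014 ]
 [0.4494 0.0789 0.014 ]]
[[0.672 0.215 0.   ]
 [0.734 0.335 0.04 ]]
0 [[0.667, 0.21], [0.883, 0.259], [0.802, 0.15], [0.926, 0.123]]
0.04 [[0.656, 0.209], [0.868, 0.257], [0.788, 0.151], [0.909, 0.124]]
0.2 [[0.613, 0.206], [0.805, 0.249], [0.733, 0.153], [0.842, 0.129]]
```

Emit:
step_arm(commands=[{"dp": [-32, -20, -10], "rot": [0, 0, 0], "gripper": 80}, {"dp": [-64, -40, -20], "rot": [0, 0, 0], "gripper": 80}, {"dp": [-96, -60, -30], "rot": [0, 0, 0], "gripper": 80}, {"dp": [-128, -80, -40], "rot": [0, 0, 0], "gripper": 80}, {"dp": [-160, -100, -50], "rot": [0, 0, 0], "gripper": 80}, {"dp": [-192, -120, -50], "rot": [0, 0, 0], "gripper": 80}, {"dp": [-224, -140, -50], "rot": [0, 0, 0], "gripper": 80}, {"dp": [-256, -160, -50], "rot": [0, 0, 0], "gripper": 80}])

```text
clock: 0.77
eef_pos: [0.3983, 0.4139, 0.2813]
tcp_rot: [0.15, 0.989, 0.0, -0.0]
ft_force: [1.0, 1.2, -0.2]
grip_width: 0.687
grip_force: 0.0
```

Emit:
step_arm(commands=[{"dp": [-32, -20, 0], "rot": [0, 0, -0.05], "gripper": 80}, {"dp": [-64, -40, 0], "rot": [0, 0, -0.1], "gripper": 80}, {"dp": [-96, -60, 0], "rot": [0, 0, -0.15], "gripper": 80}, {"dp": [-128, -80, 0], "rot": [0, 0, -0.2], "gripper": 80}, {"dp": [-160, -100, 0], "rot": [0, 0, -0.25], "gripper": 80}, {"dp": [-192, -120, 0], "rot": [0, 0, -0.3], "gripper": 80}, {"dp": [-224, -140, 0], "rot": [0, 0, -0.3], "gripper": 80}, {"dp": [-256, -160, 0], "rot": [0, 0, -0.3], "gripper": 80}])

```text
clock: 1.43
eef_pos: [0.5951, 0.1851, 0.281]
tcp_rot: [0.001, 1.0, -0.0, -0.0]
ft_force: [0.4, 0.4, 0.6]
grip_width: 0.681
grip_force: 0.0
```

Run:
```python
from h import *
m=camera_model("wrist");cv2.imwrite("pics/w1.png",snapshot("wrist"))
import json;json.dump({k:np.array(v).tolist() for k,v in m.items()},open("w1.json","w"))
V=np.array(m["view"]);print(-V[:3,:3].T@V[:3,3],m["fovy"])
s=get_state();print(s["clock"],s["joint_pos"].round(3),s["eef_pos"],R.from_quat(s["tcp_rot"]).as_matrix().round(3),s["grip_width"])
```

```text
[0.526338   0.18382944 0.42329814] 70.49824738555236
1.4833 [-0.563  0.356  0.231  1.637 -0.081  1.157  1.245] [0.59994813 0.17614764 0.28112083] [[-1.     0.012  0.003]
 [ 0.012  1.    -0.005]
 [-0.003 -0.005 -1.   ]] 0.6902405407825261
```

View pics/w1.png

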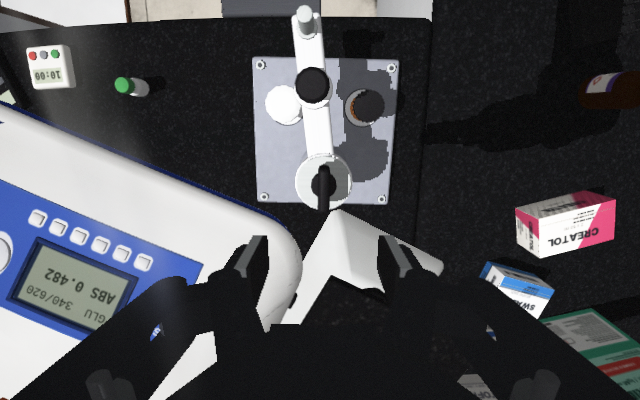

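Run:
```python
from h import *
import json
m=json.load(open("w1.json"))
uv=[[323,188],[323,209],[324,168],[324,181],[368,106],[312,84],[305,13],[284,104],[260,64],[392,68],[383,199],[265,196]]
for u,p in zip(uv,back(m,uv,[.153]*3+[.108,.072,.157,.150,.062]+[.014]*4)):print(u,p.round(4))
s=get_state();print(s["eef_pos"],s["joint_velocities"].round(2))
```

```text
[323, 188] [0.5934 0.184  0.153 ]
[323, 209] [0.6152 0.184  0.153 ]
[324, 168] [0.5736 0.185  0.153 ]
[324, 181] [0.5964 0.1852 0.108 ]
[368, 106] [0.513  0.2377 0.072 ]
[312, 84] [0.4975 0.1743 0.157 ]
[305, 13] [0.4381 0.1686 0.15  ]
[284, 104] [0.5102 0.1365 0.062 ]
[260, 64] [0.456  0.0995 0.014 ]
[392, 68] [0.4612 0.2773 0.014 ]
[383, 199] [0.6451 0.2746 0.014 ]
[265, 196] [0.6402 0.0968 0.014 ]
[0.59994813 0.17614764 0.28112083] [-0.03 -0.04  0.02  0.06  0.04 -0.   -0.15]
```

Emit:
step_arm(commands=[{"dp": [0, 0, 0], "rot": [0, 0, 0], "gripper": 110}, {"dp": [0, 0, 0], "rot": [0, 0, 0], "gripper": 110}, {"dp": [0, 0, 0], "rot": [0, 0, 0], "gripper": 110}, {"dp": [0, 0, 0], "rot": [0, 0, 0], "gripper": 110}])

```text
clock: 1.82
eef_pos: [0.5933, 0.1886, 0.2811]
tcp_rot: [-0.001, 1.0, 0.0, -0.0]
ft_force: [0.4, 0.8, 1.0]
grip_width: 0.571
grip_force: 0.0
```

Run:
```python
from h import *
m=camera_model("wrist");cv2.imwrite("pics/w2.png",snapshot("wrist")[:300,200:500])
s=get_state();print(s["eef_pos"],R.from_quat(s["tcp_rot"]).as_matrix().round(3))
print(proj(m,[[.595,.185,.153],[.595,.185,.123],[.617,.185,.153],[.572,.185,.153]]).round(1).tolist())
import json;json.dump({k:np.array(v).tolist() for k,v in m.items()},open("w2.json","w"))
i=cv2.imread("pics/w2.png");cv2.imwrite("pics/w2b.png",cv2.resize(i,(600,600)))
```

```text
[0.59345597 0.18849856 0.28121789] [[-1.    -0.001 -0.001]
 [-0.001  1.     0.001]
 [ 0.001  0.001 -1.   ]]
[[320.3, 191.2], [320.6, 184.3], [320.4, 212.3], [320.3, 168.2]]
```

View pics/w2b.png

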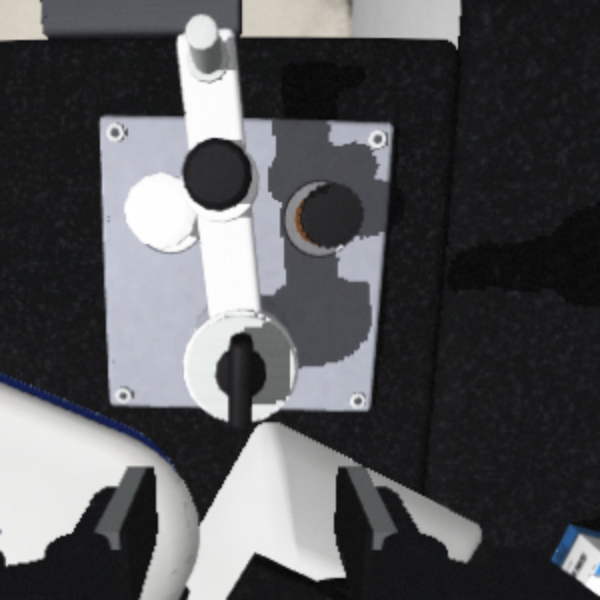

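Emit:
step_arm(commands=[{"dp": [-2, -3, 30], "rot": [0, 0, 0], "gripper": 110}, {"dp": [-2, -3, 65], "rot": [0, 0, 0], "gripper": 110}, {"dp": [-2, -3, 100], "rot": [0, 0, 0], "gripper": 110}, {"dp": [-2, -3, 130], "rot": [0, 0, 0], "gripper": 110}, {"dp": [-2, -3, 150], "rot": [0, 0, 0], "gripper": 110}, {"dp": [-2, -3, 155], "rot": [0, 0, 0], "gripper": 110}, {"dp": [-2, -3, 155], "rot": [0, 0, 0], "gripper": 110}, {"dp": [-2, -3, 155], "rot": [0, 0, 0], "gripper": 110}])

```text
clock: 2.53
eef_pos: [0.5969, 0.1846, 0.1274]
tcp_rot: [0.0, 1.0, 0.0, 0.001]
ft_force: [-0.4, -0.0, 0.9]
grip_width: 0.57
grip_force: 0.0
```

Emit:
step_arm(commands=[{"dp": [0, 0, 0], "rot": [0, 0, 0], "gripper": 255}, {"dp": [0, 0, 0], "rot": [0, 0, 0], "gripper": 255}, {"dp": [0, 0, 0], "rot": [0, 0, 0], "gripper": 255}, {"dp": [0, 0, 0], "rot": [0, 0, 0], "gripper": 255}, {"dp": [0, 0, 0], "rot": [0, 0, 0], "gripper": 255}, {"dp": [0, 0, 0], "rot": [0, 0, 0], "gripper": 255}, {"dp": [0, 0, 0], "rot": [0, 0, 0], "gripper": 255}, {"dp": [0, 0, 0], "rot": [0, 0, 0], "gripper": 255}])

```text
clock: 3.2
eef_pos: [0.5972, 0.1858, 0.1281]
tcp_rot: [0.0, 1.0, 0.001, 0.001]
ft_force: [-2.6, 4.5, 6.5]
grip_width: 0.125
grip_force: 59.9
```

Emit:
step_arm(commands=[{"dp": [0, 0, 0], "rot": [0, 0, -0.1], "gripper": 255}, {"dp": [0, 0, 0], "rot": [0, 0, -0.2], "gripper": 255}, {"dp": [0, 0, 0], "rot": [0, 0, -0.3], "gripper": 255}, {"dp": [0, 0, 0], "rot": [0, 0, -0.4], "gripper": 255}, {"dp": [0, 0, 0], "rot": [0, 0, -0.5], "gripper": 255}, {"dp": [0, 0, 0], "rot": [0, 0, -0.6], "gripper": 255}, {"dp": [0, 0, 0], "rot": [0, 0, -0.7], "gripper": 255}, {"dp": [0, 0, 0], "rot": [0, 0, -0.8], "gripper": 255}])

```text
clock: 3.87
eef_pos: [0.5972, 0.1857, 0.1281]
tcp_rot: [-0.391, 0.92, 0.001, 0.002]
ft_force: [-1.4, 4.1, 5.8]
grip_width: 0.125
grip_force: 59.7
```

Emit:
step_arm(commands=[{"dp": [0, 0, 0], "rot": [0, 0, -0.1], "gripper": 255}, {"dp": [0, 0, 0], "rot": [0, 0, -0.2], "gripper": 255}, {"dp": [0, 0, 0], "rot": [0, 0, -0.3], "gripper": 255}, {"dp": [0, 0, 0], "rot": [0, 0, -0.3], "gripper": 255}, {"dp": [0, 0, 0], "rot": [0, 0, -0.3], "gripper": 255}, {"dp": [0, 0, 0], "rot": [0, 0, -0.3], "gripper": 255}])

```text
clock: 4.37
eef_pos: [0.5972, 0.1858, 0.1281]
tcp_rot: [-0.522, 0.853, 0.0, 0.002]
ft_force: [-1.3, 3.0, 5.6]
grip_width: 0.129
grip_force: 59.7
```

Emit:
step_arm(commands=[{"dp": [0, 0, 0], "rot": [0, 0, 0], "gripper": 120}, {"dp": [0, 0, 0], "rot": [0, 0, 0], "gripper": 120}, {"dp": [0, 0, 0], "rot": [0, 0, 0], "gripper": 120}, {"dp": [0, 0, 0], "rot": [0, 0, 0], "gripper": 120}, {"dp": [0, 0, 0], "rot": [0, 0, 0], "gripper": 120}])

```text
clock: 4.78
eef_pos: [0.5963, 0.1833, 0.1261]
tcp_rot: [-0.522, 0.853, -0.0, -0.0]
ft_force: [0.6, -0.4, -1.0]
grip_width: 0.53
grip_force: 0.0
```

Run:
```python
from h import *
s=get_state();Rm=R.from_quat(s["tcp_rot"]).as_matrix();print(s["eef_pos"],Rm.round(3),s["joint_pos"].round(2))
print(tool([s["eef_pos"][0],s["eef_pos"][1],.215]).round(1))
i=snapshot("top")[155:235,270:350];cv2.imwrite("pics/t2.png",cv2.resize(i,(400,400),interpolation=2))
```

```text
[0.59632058 0.18325385 0.12608711] [[-0.456 -0.89  -0.   ]
 [-0.89   0.456 -0.001]
 [ 0.001  0.    -1.   ]] [-0.34  0.51 -0.08  1.77  0.05  0.87  2.23]
[  0.1   0.  -88.9]
```

Emit:
step_arm(commands=[{"dp": [0, 0, -35], "rot": [0, 0, 0], "gripper": 120}, {"dp": [0, 0, -70], "rot": [0, 0, 0.1], "gripper": 120}, {"dp": [10, 16, -90], "rot": [0, 0, 0.22], "gripper": 120}, {"dp": [28, 44, -90], "rot": [0, 0, 0.34], "gripper": 120}, {"dp": [46, 72, -90], "rot": [0, 0, 0.46], "gripper": 120}, {"dp": [64, 100, -90], "rot": [0, 0, 0.58], "gripper": 120}, {"dp": [80, 126, -90], "rot": [0, 0, 0.7], "gripper": 120}, {"dp": [85, 134, -90], "rot": [0, 0, 0.82], "gripper": 120}])

```text
clock: 5.5
eef_pos: [0.4339, 0.1683, 0.2159]
tcp_rot: [-0.136, 0.991, -0.0, -0.001]
ft_force: [-0.1, 0.4, -0.0]
grip_width: 0.528
grip_force: 0.0
```

Emit:
step_arm(commands=[{"dp": [0, 0, 0], "rot": [0, 0, 0.12], "gripper": 120}, {"dp": [0, 0, 0], "rot": [0, 0, 0.24], "gripper": 120}, {"dp": [0, 0, 0], "rot": [0, 0, 0.36], "gripper": 120}, {"dp": [0, 0, 0], "rot": [0, 0, 0.48], "gripper": 120}, {"dp": [0, 0, 0], "rot": [0, 0, 0.53], "gripper": 120}, {"dp": [0, 0, 0], "rot": [0, 0, 0.53], "gripper": 120}, {"dp": [0, 0, 0], "rot": [0, 0, 0.53], "gripper": 120}, {"dp": [0, 0, 0], "rot": [0, 0, 0.53], "gripper": 120}])

```text
clock: 6.17
eef_pos: [0.4384, 0.1691, 0.2163]
tcp_rot: [0.125, 0.992, -0.0, 0.0]
ft_force: [-0.5, -0.1, 0.8]
grip_width: 0.53
grip_force: 0.0
```

Run:
```python
from h import *
s=get_state();print(s["clock"],s["eef_pos"],R.from_quat(s["tcp_rot"]).as_matrix().round(3),s["joint_pos"].round(2))
print(tool([.438,.169,.122]).round(1))
i=snapshot("top")[150:240,265:355];cv2.imwrite("pics/t3.png",cv2.resize(i,(450,450),interpolation=2))
```

```text
6.1667 [0.43835479 0.1690682  0.21629182] [[-0.969  0.247  0.   ]
 [ 0.247  0.969 -0.   ]
 [-0.    -0.    -1.   ]] [-0.57  0.15  0.08  2.05 -0.02  0.94  0.84]
[ 0.3 -0.2 94.3]
```

Emit:
step_arm(commands=[{"dp": [0, 0, 30], "rot": [0, 0, 0], "gripper": 120}, {"dp": [0, 0, 60], "rot": [0, 0, 0], "gripper": 120}, {"dp": [0, 0, 85], "rot": [0, 0, 0], "gripper": 120}, {"dp": [0, 0, 93], "rot": [0, 0, 0], "gripper": 120}, {"dp": [0, 0, 93], "rot": [0, 0, 0], "gripper": 255}, {"dp": [0, 0, 93], "rot": [0, 0, 0], "gripper": 255}, {"dp": [0, 0, 93], "rot": [0, 0, 0], "gripper": 255}, {"dp": [0, 0, 93], "rot": [0, 0, 0], "gripper": 255}])

```text
clock: 6.88
eef_pos: [0.4391, 0.1695, 0.1246]
tcp_rot: [0.125, 0.992, 0.001, 0.001]
ft_force: [0.4, -0.4, 0.8]
grip_width: 0.153
grip_force: 58.8
```

Emit:
step_arm(commands=[{"dp": [0, 0, 0], "rot": [0, 0, 0], "gripper": 255}, {"dp": [0, 0, 0], "rot": [0, 0, 0], "gripper": 255}, {"dp": [0, 0, 0], "rot": [0, 0, 0], "gripper": 255}, {"dp": [0, 0, 0], "rot": [0, 0, 0], "gripper": 255}])

```text
clock: 7.22
eef_pos: [0.4391, 0.1695, 0.1246]
tcp_rot: [0.126, 0.992, 0.001, 0.001]
ft_force: [-1.8, -0.7, 7.4]
grip_width: 0.152
grip_force: 59.2
```

Run:
```python
from h import *
s=get_state();Rm=R.from_quat(s["tcp_rot"]).as_matrix();p=s["eef_pos"];c=np.array([.5972,.1857])
print(s["clock"],p,s["ft_force"],s["grip_width"],s["grip_force"])
d=p[:2]-c;r=np.hypot(*d);a0=np.arctan2(-d[1],-d[0]);print(r,a0)
for a in np.linspace(a0,-.56,15)[1:]:
    t=np.r_[c-r*np.array([np.cos(a),np.sin(a)]),p[2]];print(round(a,3),(1000*Rm.T@(t-p)).round(1))
```

```text
7.2167 [0.43913937 0.16945427 0.12455201] [-1.77458327 -0.68303821  7.36535398] 0.15231379090316238 59.185835123062134
0.15889331554059455 0.10242200562829941
0.055 [2.4 7.1 0. ]
0.008 [ 4.5 14.3  0. ]
-0.04 [ 6.3 21.6  0. ]
-0.087 [ 7.7 29.   0. ]
-0.134 [ 8.8 36.5  0. ]
-0.181 [ 9.5 43.9  0.1]
-0.229 [ 9.8 51.5  0.1]
-0.276 [ 9.8 59.   0.1]
-0.323 [ 9.5 66.5  0.1]
-0.371 [ 8.7 74.   0.1]
-0.418 [ 7.7 81.4  0.1]
-0.465 [ 6.3 88.8  0.1]
-0.513 [ 4.5 96.1  0.1]
-0.56 [  2.4 103.3   0.2]
```

Emit:
step_arm(commands=[{"dp": [2.4, 7.1, 0], "rot": [0, 0, 0], "gripper": 255}, {"dp": [4.5, 14.3, 0], "rot": [0, 0, 0], "gripper": 255}, {"dp": [6.3, 21.6, 0], "rot": [0, 0, 0], "gripper": 255}, {"dp": [7.7, 29, 0], "rot": [0, 0, 0], "gripper": 255}, {"dp": [8.8, 36.5, 0], "rot": [0, 0, 0], "gripper": 255}, {"dp": [9.5, 43.9, 0], "rot": [0, 0, 0], "gripper": 255}, {"dp": [9.8, 51.5, 0], "rot": [0, 0, 0], "gripper": 255}, {"dp": [9.8, 59, 0], "rot": [0, 0, 0], "gripper": 255}])

```text
clock: 7.88
eef_pos: [0.4417, 0.2292, 0.1244]
tcp_rot: [0.126, 0.992, -0.0, -0.002]
ft_force: [-14.4, 1.1, 18.3]
grip_width: 0.147
grip_force: 61.0
```

Emit:
step_arm(commands=[{"dp": [-0.3, 7.5, 0], "rot": [0, 0, 0], "gripper": 255}, {"dp": [-1.1, 15, 0], "rot": [0, 0, 0], "gripper": 255}, {"dp": [-2.1, 22.4, 0], "rot": [0, 0, 0], "gripper": 255}, {"dp": [-3.5, 29.8, 0], "rot": [0, 0, 0], "gripper": 255}, {"dp": [-5.3, 37.1, 0], "rot": [0, 0, 0], "gripper": 255}, {"dp": [-7.4, 44.3, 0], "rot": [0, 0, 0], "gripper": 255}, {"dp": [-7.4, 44.3, 0], "rot": [0, 0, 0], "gripper": 255}, {"dp": [-7.4, 44.3, 0], "rot": [0, 0, 0], "gripper": 255}])

```text
clock: 8.55
eef_pos: [0.4593, 0.2733, 0.1245]
tcp_rot: [0.124, 0.992, 0.001, -0.002]
ft_force: [-10.4, 4.9, 10.2]
grip_width: 0.153
grip_force: 60.1
```

Emit:
step_arm(commands=[{"dp": [0, 0, 0], "rot": [0, 0, 0], "gripper": 255}, {"dp": [0, 0, 0], "rot": [0, 0, 0], "gripper": 255}])

```text
clock: 8.72
eef_pos: [0.4591, 0.273, 0.1245]
tcp_rot: [0.125, 0.992, 0.001, -0.002]
ft_force: [-11.0, 5.8, 10.2]
grip_width: 0.151
grip_force: 60.0
```

Run:
```python
from h import *
s=get_state();p=s["eef_pos"];c=np.array([.5972,.1857])
d=p[:2]-c;r=np.hypot(*d);print(s["clock"],p,s["ft_force"],r,np.arctan2(-d[1],-d[0]))
m=camera_model("wrist");i=snapshot("wrist");cv2.imwrite("pics/w3.png",i)
cv2.imwrite("pics/w3b.png",cv2.resize(i[:300,150:550],(800,600)))
import json;json.dump({k:np.array(v).tolist() for k,v in m.items()},open("w3.json","w"))
```

```text
8.7167 [0.45913297 0.27299259 0.12446885] [-11.0027998    5.79873744  10.19173153] 0.163347795987549 -0.563794312377661
```

View pics/w3b.png

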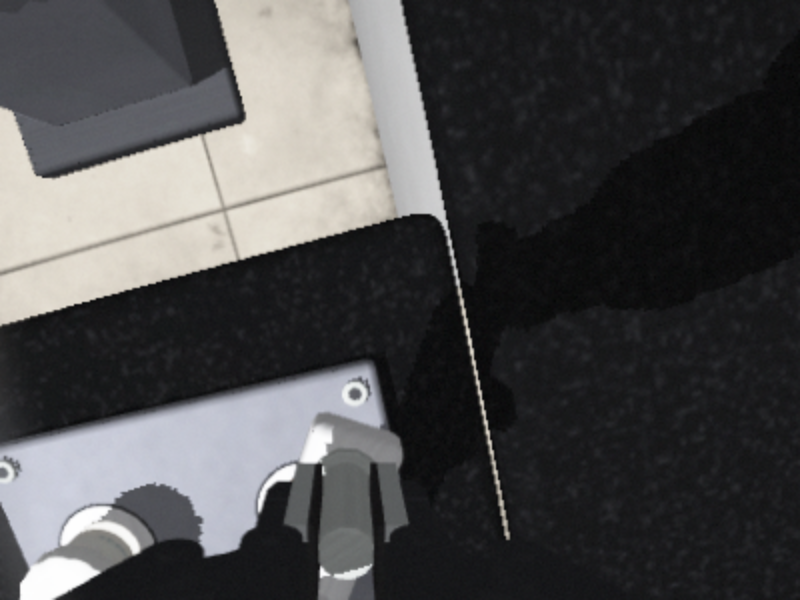

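Emit:
step_arm(commands=[{"dp": [0, 0, 0], "rot": [0, 0, 0], "gripper": 120}, {"dp": [0, 0, 0], "rot": [0, 0, 0], "gripper": 120}, {"dp": [0, 0, 0], "rot": [0, 0, 0], "gripper": 120}, {"dp": [0, 0, 0], "rot": [0, 0, 0], "gripper": 120}, {"dp": [0, 0, -30], "rot": [0, 0, 0], "gripper": 120}, {"dp": [0, 0, -60], "rot": [0, 0, 0], "gripper": 120}, {"dp": [0, 0, -92], "rot": [0, 0, 0], "gripper": 120}, {"dp": [0, 0, -92], "rot": [0, 0, 0], "gripper": 120}])

```text
clock: 9.43
eef_pos: [0.4652, 0.2713, 0.2213]
tcp_rot: [0.126, 0.992, 0.003, 0.004]
ft_force: [1.8, 0.3, 0.8]
grip_width: 0.529
grip_force: 0.0
```

Emit:
step_arm(commands=[{"dp": [-20, -6, 0], "rot": [0, 0, -0.12], "gripper": 120}, {"dp": [-43, -14, 0], "rot": [0, 0, -0.24], "gripper": 120}, {"dp": [-66, -22, 0], "rot": [0, 0, -0.36], "gripper": 120}, {"dp": [-89, -29, 0], "rot": [0, 0, -0.48], "gripper": 120}, {"dp": [-112, -37, 0], "rot": [0, 0, -0.6], "gripper": 120}, {"dp": [-135, -44, 0], "rot": [0, 0, -0.72], "gripper": 120}, {"dp": [-155, -51, 0], "rot": [0, 0, -0.84], "gripper": 120}, {"dp": [-155, -51, 0], "rot": [0, 0, -0.94], "gripper": 120}])

```text
clock: 10.1
eef_pos: [0.603, 0.1768, 0.2149]
tcp_rot: [-0.337, 0.941, -0.001, 0.001]
ft_force: [0.1, -1.7, 0.8]
grip_width: 0.533
grip_force: 0.0
```

Emit:
step_arm(commands=[{"dp": [0, 0, 0], "rot": [0, 0, -0.12], "gripper": 120}, {"dp": [0, 0, 0], "rot": [0, 0, -0.24], "gripper": 120}, {"dp": [0, 0, 0], "rot": [0, 0, -0.36], "gripper": 120}, {"dp": [0, 0, 0], "rot": [0, 0, -0.41], "gripper": 120}, {"dp": [0, 0, 0], "rot": [0, 0, -0.41], "gripper": 120}, {"dp": [0, 0, 0], "rot": [0, 0, -0.41], "gripper": 120}, {"dp": [0, 0, 0], "rot": [0, 0, -0.41], "gripper": 120}, {"dp": [0, 0, 0], "rot": [0, 0, -0.41], "gripper": 120}])

```text
clock: 10.77
eef_pos: [0.5992, 0.1816, 0.2152]
tcp_rot: [-0.521, 0.853, -0.0, -0.0]
ft_force: [0.8, 0.3, -0.1]
grip_width: 0.529
grip_force: 0.0
```

Run:
```python
from h import *
s=get_state();print(s["clock"],s["eef_pos"],R.from_quat(s["tcp_rot"]).as_matrix().round(3),s["joint_pos"].round(2),s["ft_force"])
print(tool([.597,.1855,.127]).round(1))
a=snapshot("top")[155:235,270:350];m=camera_model("wrist");b=snapshot("wrist")
import json;json.dump({k:np.array(v).tolist() for k,v in m.items()},open("w4.json","w"));cv2.imwrite("pics/w4.png",b)
c=np.zeros((400,800,3),np.uint8);c[:,:320]=cv2.resize(a,(320,400),interpolation=2)*0+cv2.resize(a,(320,400),interpolation=2);c[:300,320:]=cv2.resize(b,(480,300),interpolation=3)
cv2.imwrite("pics/c4.png",c)
```

```text
10.7667 [0.59920858 0.18161244 0.21520374] [[-0.456 -0.89   0.   ]
 [-0.89   0.456 -0.   ]
 [ 0.    -0.    -1.   ]] [-0.3   0.42 -0.13  1.69  0.06  1.04  2.22] [ 0.81072829  0.25114022 -0.05634884]
[-2.5  3.7 88.2]
```

View pics/c4.png

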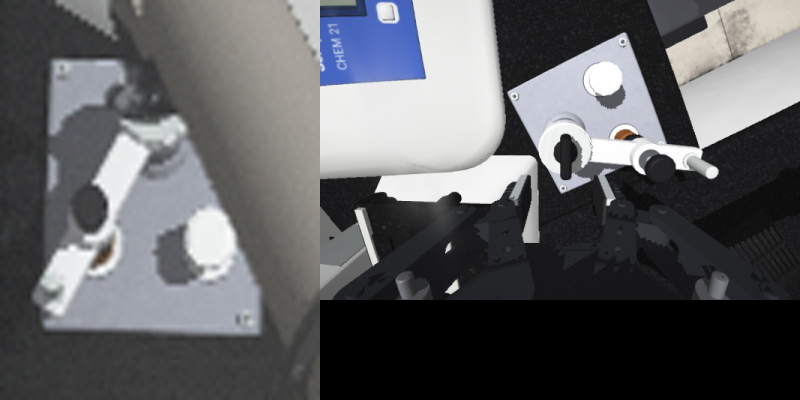

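Run:
```python
from h import *
import json
m=camera_model("top");print(back(m,np.array([[292.25-.4,197-.4],[282.1,213]]),[.157,.15]).round(4))
m=json.load(open("w4.json"));print(back(m,[[448,221],[328,209],[520,229]],[.157,.153,.15]).round(4))
b=cv2.imread("pics/w4.png")[150:290,290:540];cv2.imwrite("pics/w4b.png",cv2.resize(b,(750,420),interpolation=2))
```

```text
[[0.5101 0.2402 0.157 ]
 [0.4548 0.2727 0.15  ]]
[[0.5173 0.2299 0.157 ]
 [0.5949 0.1807 0.153 ]
 [0.4646 0.268  0.15  ]]
```

View pics/w4b.png

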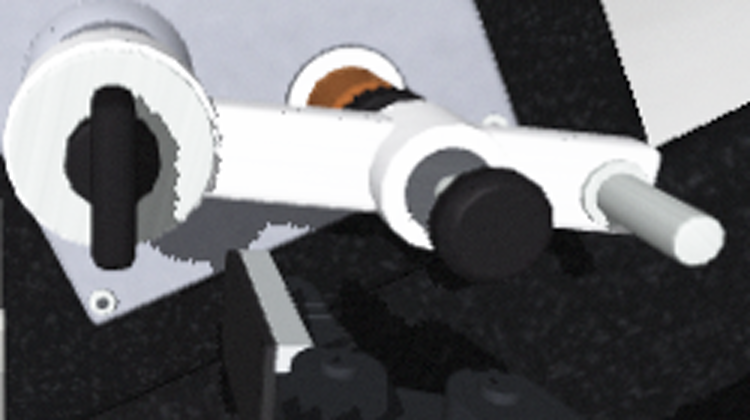

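Emit:
step_arm(commands=[{"dp": [-2, 3, 30], "rot": [0, 0, 0], "gripper": 120}, {"dp": [-2, 3.5, 60], "rot": [0, 0, 0], "gripper": 120}, {"dp": [-2, 3.5, 82], "rot": [0, 0, 0], "gripper": 120}, {"dp": [-2, 3.5, 88], "rot": [0, 0, 0], "gripper": 120}, {"dp": [-2, 3.5, 88], "rot": [0, 0, 0], "gripper": 120}, {"dp": [-2, 3.5, 88], "rot": [0, 0, 0], "gripper": 255}, {"dp": [-2, 3.5, 88], "rot": [0, 0, 0], "gripper": 255}, {"dp": [-2, 3.5, 88], "rot": [0, 0, 0], "gripper": 255}])

```text
clock: 11.53
eef_pos: [0.5973, 0.1861, 0.1293]
tcp_rot: [-0.522, 0.853, 0.0, 0.001]
ft_force: [-5.7, -2.6, 15.8]
grip_width: 0.129
grip_force: 60.0
```

Emit:
step_arm(commands=[{"dp": [0, 0, 0], "rot": [0, 0, 0], "gripper": 255}, {"dp": [0, 0, 0], "rot": [0, 0, 0], "gripper": 255}, {"dp": [0, 0, 0], "rot": [0, 0, 0], "gripper": 255}, {"dp": [0, 0, 0], "rot": [0, 0, 0], "gripper": 255}])

```text
clock: 11.87
eef_pos: [0.5974, 0.186, 0.1294]
tcp_rot: [-0.522, 0.853, 0.0, 0.001]
ft_force: [-3.3, -0.4, 6.2]
grip_width: 0.124
grip_force: 59.3
```

Emit:
step_arm(commands=[{"dp": [0, 0, 0], "rot": [0, 0, 0.1], "gripper": 255}, {"dp": [0, 0, 0], "rot": [0, 0, 0.2], "gripper": 255}, {"dp": [0, 0, 0], "rot": [0, 0, 0.3], "gripper": 255}, {"dp": [0, 0, 0], "rot": [0, 0, 0.4], "gripper": 255}, {"dp": [0, 0, 0], "rot": [0, 0, 0.5], "gripper": 255}, {"dp": [0, 0, 0], "rot": [0, 0, 0.6], "gripper": 255}, {"dp": [0, 0, 0], "rot": [0, 0, 0.7], "gripper": 255}, {"dp": [0, 0, 0], "rot": [0, 0, 0.8], "gripper": 255}])

```text
clock: 12.53
eef_pos: [0.5975, 0.1859, 0.1294]
tcp_rot: [-0.147, 0.989, 0.001, 0.001]
ft_force: [-3.6, 0.4, 5.4]
grip_width: 0.126
grip_force: 59.3
```

Emit:
step_arm(commands=[{"dp": [0, 0, 0], "rot": [0, 0, 0.1], "gripper": 255}, {"dp": [0, 0, 0], "rot": [0, 0, 0.2], "gripper": 255}, {"dp": [0, 0, 0], "rot": [0, 0, 0.28], "gripper": 255}, {"dp": [0, 0, 0], "rot": [0, 0, 0.34], "gripper": 255}, {"dp": [0, 0, 0], "rot": [0, 0, 0.4], "gripper": 255}, {"dp": [0, 0, 0], "rot": [0, 0, 0.4], "gripper": 255}, {"dp": [0, 0, 0], "rot": [0, 0, 0.4], "gripper": 255}])

```text
clock: 13.12
eef_pos: [0.5974, 0.1859, 0.1294]
tcp_rot: [0.048, 0.999, 0.0, 0.001]
ft_force: [-3.1, -1.0, 7.1]
grip_width: 0.131
grip_force: 83.7
```

Run:
```python
from h import *
s=get_state();print(s["clock"],s["eef_pos"],R.from_quat(s["tcp_rot"]).as_matrix().round(3),s["ft_force"],s["ft_torque"])
```

```text
13.1167 [0.59744801 0.18585674 0.12943696] [[-0.995  0.096  0.002]
 [ 0.096  0.995 -0.   ]
 [-0.002  0.    -1.   ]] [-3.10628663 -0.96779245  7.11126283] [-0.38250717  0.71297445  1.86828915]
```

Emit:
step_arm(commands=[{"dp": [0, 0, 0], "rot": [0, 0, 0], "gripper": 120}, {"dp": [0, 0, 0], "rot": [0, 0, 0], "gripper": 120}, {"dp": [0, 0, 0], "rot": [0, 0, 0], "gripper": 120}, {"dp": [0, 0, 0], "rot": [0, 0, 0], "gripper": 120}, {"dp": [0, 0, -35], "rot": [0, 0, 0], "gripper": 120}, {"dp": [0, 0, -70], "rot": [0, 0, 0], "gripper": 120}, {"dp": [0, 0, -105], "rot": [0, 0, 0], "gripper": 120}, {"dp": [0, 0, -140], "rot": [0, 0, 0], "gripper": 120}])

```text
clock: 13.78
eef_pos: [0.5967, 0.1848, 0.2687]
tcp_rot: [0.051, 0.999, -0.0, -0.0]
ft_force: [1.3, -0.5, 0.1]
grip_width: 0.527
grip_force: 0.0
```

Emit:
step_arm(commands=[{"dp": [0, 0, 0], "rot": [0, 0, 0], "gripper": 255}, {"dp": [0, 0, 0], "rot": [0, 0, 0], "gripper": 255}, {"dp": [0, 0, 0], "rot": [0, 0, 0], "gripper": 255}, {"dp": [0, 0, 0], "rot": [0, 0, 0], "gripper": 255}, {"dp": [0, 0, 0], "rot": [0, 0, 0], "gripper": 255}])

```text
clock: 14.2
eef_pos: [0.5962, 0.1848, 0.2656]
tcp_rot: [0.051, 0.999, -0.001, -0.001]
ft_force: [0.2, -0.8, 0.2]
grip_width: 0.0
grip_force: 0.0
```

Run:
```python
from h import *
s=get_state();print(s["clock"],s["eef_pos"],R.from_quat(s["tcp_rot"]).as_matrix().round(3))
print(tool([.511,.2395,.175]).round(1))
m=camera_model("wrist");b=snapshot("wrist");cv2.imwrite("pics/w5.png",cv2.resize(b[20:250,240:480],(720,600)[:1]+(690,)) if 0 else cv2.resize(b[40:240,220:440],(792,600)[:1]+(600,)) if 0 else cv2.resize(b[40:240,220:440],None,fx=3,fy=3))
import json;json.dump({k:np.array(v).tolist() for k,v in m.items()},open("w5.json","w"))
print(proj(m,[[.511,.24,.157],[.459,.273,.15],[.597,.1857,.153],[.513,.238,.072]]).round(1).tolist())
```

```text
14.2 [0.59615395 0.1848301  0.26560313] [[-0.995  0.102 -0.003]
 [ 0.102  0.995 -0.001]
 [ 0.003 -0.001 -1.   ]]
[90.  45.9 90.8]
[[379.5, 91.3], [413.9, 22.9], [325.3, 194.5], [363.4, 100.1]]
```

View pics/w5.png

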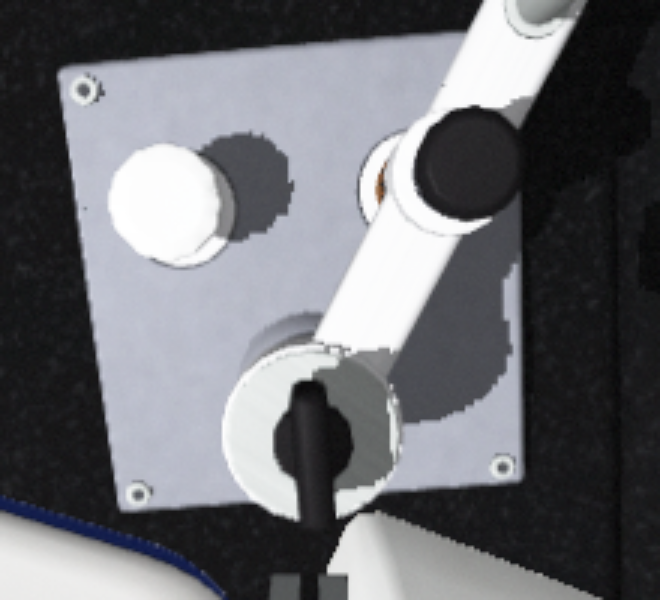

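Emit:
step_arm(commands=[{"dp": [30, 15, 0], "rot": [0, 0, 0], "gripper": 255}, {"dp": [60, 30, 20], "rot": [0, 0, 0], "gripper": 255}, {"dp": [82, 41, 40], "rot": [0, 0, 0], "gripper": 255}, {"dp": [89, 45, 60], "rot": [0, 0, 0], "gripper": 255}, {"dp": [89, 45, 85], "rot": [0, 0, 0], "gripper": 255}, {"dp": [89, 45, 95], "rot": [0, 0, 0], "gripper": 255}, {"dp": [89, 45, 95], "rot": [0, 0, 0], "gripper": 255}, {"dp": [89, 45, 95], "rot": [0, 0, 0], "gripper": 255}])

```text
clock: 14.92
eef_pos: [0.5133, 0.2383, 0.1721]
tcp_rot: [0.051, 0.999, -0.0, -0.0]
ft_force: [-0.5, -0.1, -0.0]
grip_width: -0.002
grip_force: 0.0
```

Emit:
step_arm(commands=[{"dp": [0, 0, 6], "rot": [0, 0, 0], "gripper": 255}, {"dp": [0, 0, 10], "rot": [0, 0, 0], "gripper": 255}, {"dp": [0, 0, 14], "rot": [0, 0, 0], "gripper": 255}, {"dp": [0, 0, 18], "rot": [0, 0, 0], "gripper": 255}, {"dp": [0, 0, 22], "rot": [0, 0, 0], "gripper": 255}, {"dp": [0, 0, 26], "rot": [0, 0, 0], "gripper": 255}, {"dp": [0, 0, 30], "rot": [0, 0, 0], "gripper": 255}, {"dp": [0, 0, 30], "rot": [0, 0, 0], "gripper": 255}])

```text
clock: 15.58
eef_pos: [0.5136, 0.2389, 0.1424]
tcp_rot: [0.051, 0.999, 0.0, 0.001]
ft_force: [-0.0, -1.1, 6.1]
grip_width: 0.004
grip_force: 3.0
```

Emit:
step_arm(commands=[{"dp": [0, 0, 1.5], "rot": [0, 0, 0], "gripper": 255}, {"dp": [0, 0, 3], "rot": [0, 0, 0], "gripper": 255}, {"dp": [0, 0, 4], "rot": [0, 0, 0], "gripper": 255}, {"dp": [0, 0, 5], "rot": [0, 0, 0], "gripper": 255}, {"dp": [0, 0, 5], "rot": [0, 0, 0], "gripper": 255}, {"dp": [0, 0, 5], "rot": [0, 0, 0], "gripper": 255}])

```text
clock: 16.08
eef_pos: [0.5138, 0.2391, 0.1392]
tcp_rot: [0.051, 0.999, 0.001, 0.001]
ft_force: [-3.8, -2.4, 17.6]
grip_width: 0.001
grip_force: 8.7
```

Emit:
step_arm(commands=[{"dp": [0, 0, 1], "rot": [0, 0, 0], "gripper": 255}, {"dp": [0, 0, 2], "rot": [0, 0, 0], "gripper": 255}, {"dp": [0, 0, 2], "rot": [0, 0, 0], "gripper": 255}, {"dp": [0, 0, 2], "rot": [0, 0, 0], "gripper": 255}])

```text
clock: 16.42
eef_pos: [0.514, 0.2392, 0.139]
tcp_rot: [0.051, 0.999, 0.001, 0.001]
ft_force: [-8.6, -4.7, 32.2]
grip_width: 0.005
grip_force: 16.2
```

Emit:
step_arm(commands=[{"dp": [0, 0, -8], "rot": [0, 0, 0], "gripper": 255}, {"dp": [0, 0, -16], "rot": [0, 0, 0], "gripper": 255}, {"dp": [0, 0, -24], "rot": [0, 0, 0], "gripper": 255}, {"dp": [0, 0, -34], "rot": [0, 0, 0], "gripper": 255}, {"dp": [0, 0, -60], "rot": [0, 0, 0], "gripper": 255}, {"dp": [0, 0, -90], "rot": [0, 0, 0], "gripper": 255}, {"dp": [0, 0, -120], "rot": [0, 0, 0], "gripper": 255}, {"dp": [0, 0, -120], "rot": [0, 0, 0], "gripper": 255}])

```text
clock: 17.08
eef_pos: [0.5155, 0.2403, 0.2612]
tcp_rot: [0.051, 0.999, 0.003, 0.004]
ft_force: [0.4, 0.3, 1.3]
grip_width: -0.001
grip_force: 0.0
```

Emit:
step_arm(commands=[{"dp": [-30, 0, 0], "rot": [0, 0, 0], "gripper": 255}, {"dp": [-60, 0, 0], "rot": [0, 0, 0], "gripper": 255}, {"dp": [-85, 0, 0], "rot": [0, 0, 0], "gripper": 255}, {"dp": [-85, 0, 0], "rot": [0, 0, 0], "gripper": 255}, {"dp": [-85, 0, 0], "rot": [0, 0, 0], "gripper": 255}, {"dp": [-85, 0, 0], "rot": [0, 0, 0], "gripper": 255}, {"dp": [-85, 0, 0], "rot": [0, 0, 0], "gripper": 255}])

```text
clock: 17.67
eef_pos: [0.5963, 0.2308, 0.255]
tcp_rot: [0.05, 0.999, 0.0, -0.001]
ft_force: [-0.1, -0.3, 1.0]
grip_width: 0.005
grip_force: 0.0
```

Run:
```python
from h import *
w=snapshot("wrist");b=snapshot("side")
m=camera_model("wrist");u=proj(m,[[.513,.238,.157],[.513,.238,.07]]).round(1);print(u.tolist(),get_state()["ft_force"])
x=int(np.clip(u[0,0]-90,0,440));y=int(np.clip(u[0,1]-80,0,240))
c=np.zeros((400,800,3),np.uint8);c[:320,:400]=cv2.resize(w[y:y+160,x:x+200],(400,320),interpolation=2);c[:343,400:]=cv2.resize(b[175:265,280:385],(400,343),interpolation=2)
cv2.imwrite("pics/c6.png",c);print(x,y)
```

```text
[[322.9, 98.0], [322.8, 103.2]] [ 0.29521899  0.10216762 -0.11056821]
232 18
```

View pics/c6.png

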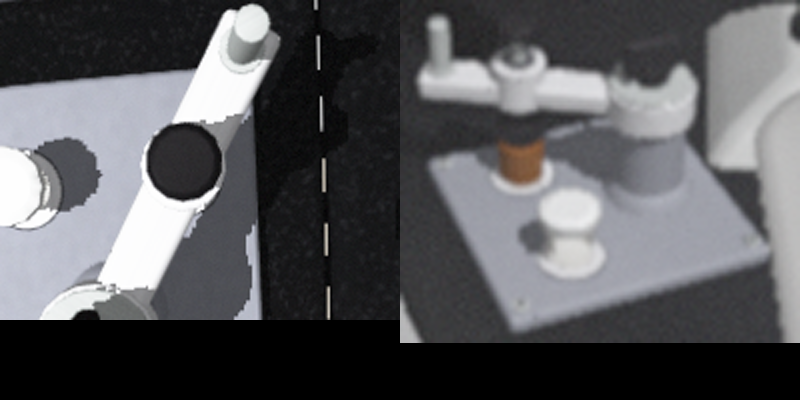

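```bash
python3 -c "
from station import *
print(sign_off())"
```

```text
the job is handed in; nothing more can be done
None
```

I freed the head, swung the plunger over the jar, retightened the nut and pressed the plunger to its stop, then signed off at about 18 s. The last pictures show the plunger up over the upright jar and the pot in place, but the cap being home is inferred from reaching the stop, and sign-off returned no verdict.

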